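Empty the lathe's catch tray and try the knob on the control box

TASK

First put the two plain collars from the lathe's catch tray into the grey tote and leave them there. Then take the knob (the one with the skirt and the D-shaped hole), turn it so that its flat matches the flat of the D-shaped spindle on the control box, slide it fully home against the spindle's shoulder, and push the sprung spindle well in, near the end of its travel. Finish while still holding the knob pressed in, without letting go, and without having knocked over the bottle, the jar or the mug.

Things in the scene. Friction and masses are not known exactly. Their poses are not given: they have to be found in the camera images.
- collar_a_center (a point): Collar A: plain round aluminium collar, 40 outside diameter, 42 high, with a round 20 through hole; stands upright on the floor of the catch tray. The point is its centre, 21 above its underside. No skirt, no flat. Mass about 0.1 kg. The two collars are alike.
- collar_b_center (a point): Collar B: plain round aluminium collar, 40 outside diameter, 42 high, with a round 20 through hole; stands upright on the floor of the catch tray. The point is its centre, 21 above its underside. No skirt, no flat. Mass about 0.1 kg. The two collars are alike.
- knob_center (a point): Aluminium knob (0.12 kg), upright in the tray: round drum 42 dia., 46 high, with a skirt (52 dia., lowest 6 mm) cut by one flat 21.5 from the axis on its +x side. D-shaped hole right through, z up along it: 20.6 dia., flat 5.2 from the axis, also on +x; mouth below flared 1.5. Point: its centre, 23 above the underside. Grip the drum, fingertips 7 or more above the underside.
- spindle_seat (a point): Centre of the top face of the sprung spindle's shoulder (disc, 32 dia.), moves with it; z up along the spindle, +x from the axis square to its flat. Steel D-shaft 26 tall above it (18 dia., flat 4 from the axis, top 3 mm tapered): 1.2 clearance in the knob. Home, the knob's underside sits on the shoulder, its centre 23 above this point. Turns only stiffly (0.25 N m); need not be turned.
- spindle (a joint): How far the sprung spindle is pushed down into the box: 0 = out (start), 0.010 m = fully in. It needs about 5 N to start moving and 12 N when fully in, and springs back.
- box_top (a point): Centre of the top face of the control box: grey sheet-steel enclosure lying on its back, fixed, 220 (its x) by 160 (its y), top 90 above the bench. The spindle stands on it 25 towards its -x from this point, the shoulder 22 above the top (12 when pushed in). A loose steel nut and a 4 high lamp are on the other half.
- tray_floor (a point): Centre of the floor (4 above the bench) of the catch tray: dark steel, fixed, 210 (its x) by 280 (its y) outside, walls 4 thick, rim 24 above this floor. The turned parts stand in a row along its y, in any order, about 85 apart. A bar offcut (12 x 12 x 60) lies by its +x wall. A 130 wide chute rises from its +y rim, 30 above the bench there, to 170 at 520 further.
- tote_in (a point): Centre of the inner floor of the open grey plastic tote, 4 above the bench: 240 (its x) by 150 (its y) outside, walls 4 thick, 75 high; loose, 0.7 kg.
- oil_bottle: White oil bottle, 66 diameter, 170 high, standing behind the tray; origin at the centre of its underside, z up.
- screw_jar: Glass jar with a steel cap, 60 diameter, 75 high; origin at the centre of its underside, z up.
- mug: White mug, 80 diameter, 90 high; origin at the centre of its underside, z up.

How it is judged:
By the outcome, as a careful person would: the job done as asked, in the order asked, and still so for the second after the job is handed in, while the arm keeps its last pose, push and grip.
It also fails if it takes over 72 s, if anything falls off the work surface, if the arm or the gripper's body presses on something with over 40 N, if the wrist force passes 120 N, or if a joint passes its speed limit or range.

ROBOT

A 7-joint arm with a two-finger parallel gripper is mounted at the origin on the work surface. World frame = base frame: x ahead of the robot, y to its left, z up, the work surface at z = 0. Lengths are in m, angles in rad, forces in N, time in s.
With the tool pointing down it reaches from about 0.4 to 0.875 m from the base axis. Payload 6.5 kg.
Tool frame: the origin (TCP) lies at the very end of the fingers, on their centre line; the grasp point (between the pads) lies 19 mm behind it (r.pinch_z is the distance from the TCP to the grasp point, in m); z points along the fingers, y is the line along which they close (so a half turn about z gives the same grasp; the last joint's range is limited). The gripper opens to 88 mm and grips with 3 to 60 N. Pads are 18 mm wide; open, the fingers measure 123 mm over their backs; the gripper's body (75 mm by 187 mm) begins 45 mm behind the grasp point.
Start: joints at [-1.408, 0.536, -0.004, 1.538, 0.003, 1.067, -0.071], TCP at [0.147, 0.633, 0.239] pointing down, gripper open.
Joint ranges: [-2.7, 2.7], [-0.37, 2.16], [-1.27, 1.26], [0.24, 2.4], [-1.31, 4.45], [0.19, 1.91], [-2.76, 2.76]. Speed limits (rad/s): [2.39, 2.39, 3.14, 3.14, 3.14, 3.14, 3.14].

INTERFACE

Orientations are given as [roll, pitch, yaw] about the fixed x, y, z axes, in that order (R = Rz(yaw) Ry(pitch) Rx(roll)).
In Python, from station import r gives the robot as it stands.
- The arm moves only by the tool drive_tool, never from a script. Its argument "motion" is a list of rows, each a list of 7 numbers: the shift along the tool's x, y, z in mm, then the turn, a rotation vector about the tool's x, y, z in rad, then the finger opening in mm, from 0 to 88.1. A call has 1 to 12 rows; each row shifts and turns the commanded pose from where the row before left it, along the tool's axes as they then stand; what a row does not reach is not made up. A row lasts 1/8 s, in which the tool goes at most 62.5 mm and 10.7 degrees, less where a joint would pass 70% of its speed; a pose out of reach is approached as far as the arm can. A call is refused whole if a number of a shift passes 62.5 or a number of a turn 0.188, either way. A call with a gripper value outside its range is refused whole. The fingers move at their own pace and stop on an object; "newtons" is the grip in N (left out, the last holds). Time passes only in rows, so rows that do not move let the fingers close. It gives the time, the measured TCP pose, the force, the opening and the grip force at its end, in the units of the state.
- r.observe(): the state, without advancing time (a new reading comes with each control period).
- r.read_camera(name): name is "scene" or "top"; returns a dict with "image" (400x640x3 uint8, red, green, blue), "fx", "fy", "cx", "cy" (pixels), "rvec" (rotation vector, rad) and "tvec" (3), from world to camera coordinates, as OpenCV has them. Camera axes: x right, y down, z forward; pixel columns grow to the right and rows downward; lengths in m; the calibration is good to about 2 mm. A picture is of the moment at which its call begins. There is no depth.
- r.job_done(): hands the job in; it is judged then, once.
The state is a dict: "clock": time; "qpos": joint angles; "qvel": joint speeds; "joint_torque": joint torques, N m; "eef_pos": TCP position; "tcp_rot": TCP orientation; "force": force on the tool from outside, world axes, zero at the start; "torque": the same for the moment, N m; "gripper_width": finger opening in m; "grasp_force": force on a finger pad.
Only numpy, scipy, OpenCV 4.12 (cv2) and the standard library are available. Lean on these libraries where they do the work, as an engineer would, in place of code of your own. Each camera call takes 0.05 s, during which the arm holds its last target. There are 200 camera calls.

## Working session

There is one attempt and no reset: what is moved stays moved. The work goes in short steps, Python scripts to look and compute and a tool call to move; the robot and the scene stay as the last step left them, time stands still between calls to the robot, and variables do not carry over. Pictures are saved under pics/ and viewed, at most 10 in all, crops included, and the job is handed in when it is done.

Besides the shell and the picture viewer there is one more tool, called after "Call:" as name(argument=value, ...) on one line, values as JSON. drive_tool: Moves the arm, as the interface text tells. Its arguments: {"type":"object","properties":{"motion":{"type":"array"},"newtons":{"type":"number"}},"required":["motion"]}

```bash
mkdir -p pics; ls; python3 - <<'E'
from station import r
import cv2
for n in("scene","top"):
    c=r.read_camera(n); cv2.imwrite(f"pics/{n}0.png",c["image"][:,:,::-1])
    print(n,c["fx"],c["cx"],c["cy"],c["rvec"],c["tvec"])
o=r.observe();print(o["eef_pos"],o["tcp_rot"],o["gripper_width"],o["clock"],r.pinch_z)
E
```

```text
pics
scene 500.85253688637715 307.558643307008 204.4353080663354 [ 2.13430258  1.6109566  -0.45276072] [-0.09733569 -0.4762185   1.98478962]
top 431.87209096036776 323.17599388048274 201.17604762026076 [ 2.16650537 -2.16262719  0.17596009] [-0.06559712  0.6005658   1.11837334]
[0.14731903 0.63254941 0.23795679] [-3.14011513e+00  9.02651759e-05  2.91288496e+00] 0.08793455044051623 0.1 0.0187
```

View pics/scene0.png

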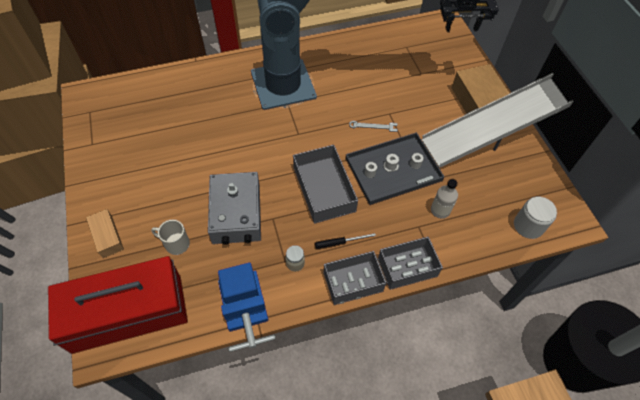

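View pics/top0.png

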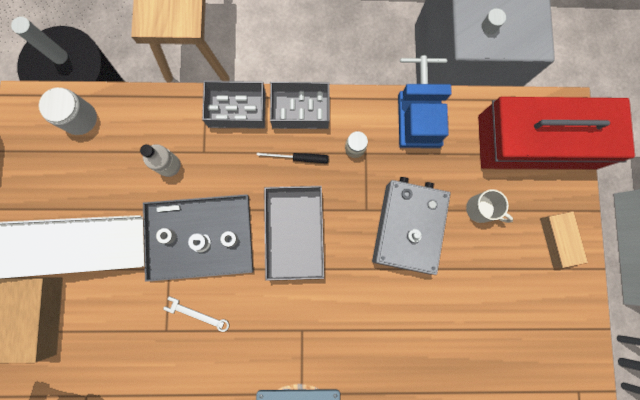

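The scene view shows the parts at (371,169), (392,161) and (417,159), with the middle one skirted, so that is the knob. In the top view they are at (164,236), (199,242) and (229,239). Also in the top view, the tote is at (295,233), the spindle at (415,236), the bottle at (150,153), the jar at (357,144) and the mug at (490,206). I'll zoom in next.

```bash
python3 - <<'E'
import cv2,numpy as np
t=cv2.imread("pics/top0.png");s=cv2.imread("pics/scene0.png")
z=lambda im,x,y,w,h,f:cv2.resize(im[y:y+h,x:x+w],None,fx=f,fy=f,interpolation=cv2.INTER_CUBIC)
cv2.imwrite("pics/c1.png",np.vstack([z(t,145,215,100,50,8)[:, :800],np.hstack([z(t,395,215,40,40,5),z(s,345,140,100,40,6)[:200,:600]])]))
a=z(t,395,215,40,35,8);b=z(s,350,140,80,50,8)
c=z(s,210,170,40,35,8)
h=np.zeros((400,800,3),np.uint8);h[:280,:320]=a;h[:280,400:720]=c
cv2.imwrite("pics/c2.png",h)
E
```

```text
(no output)
```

View pics/c1.png

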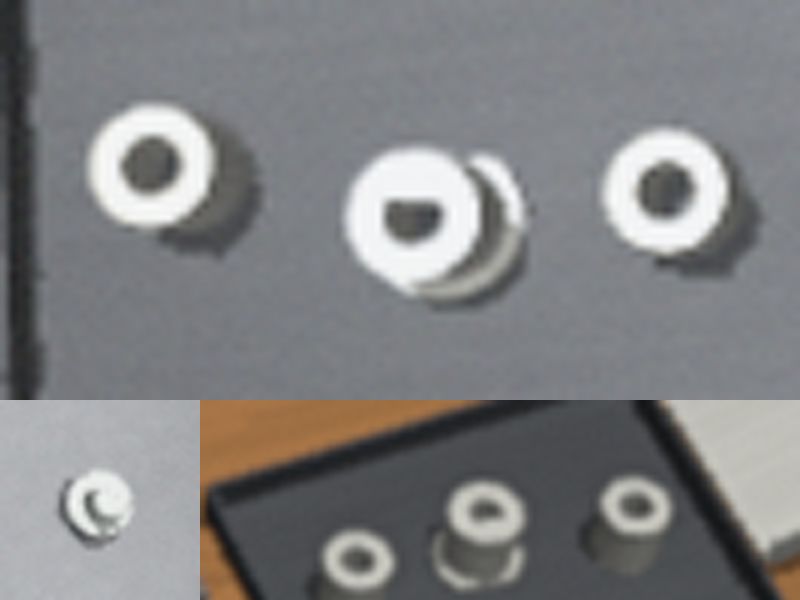

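View pics/c2.png

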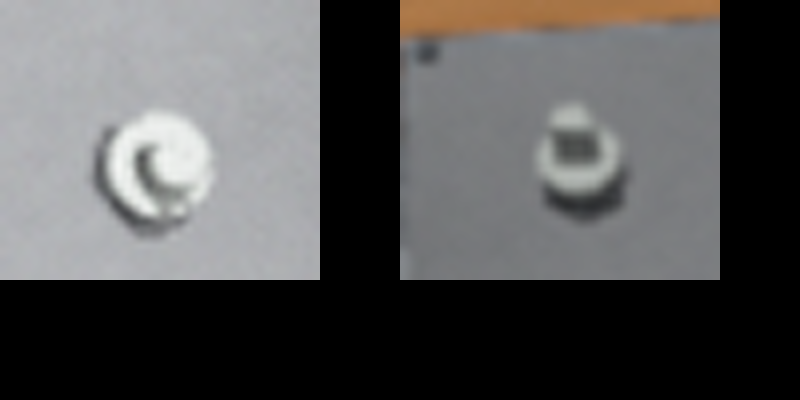

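The top crop shows the knob's D hole at the centre with its flat facing image-up. The spindle's flat shows as a dark face at scene (231,188), and as a dark crescent on the left of the shaft at top (412,236). Next I'll measure these numerically.

```bash
cat > h.py <<'E'
import cv2,numpy as np
def avg(r,n,k=6):
    L=[r.read_camera(n) for _ in range(k)]; c=L[0]; c["image"]=np.mean([l["image"] for l in L],0); return c
def mats(c):
    K=np.array([[c["fx"],0,c["cx"]],[0,c["fy"],c["cy"]],[0,0,1.]]);R=cv2.Rodrigues(np.array(c["rvec"]))[0];t=np.array(c["tvec"]);return K,R,t
def ray(c,uv):
    K,R,t=mats(c);uv=np.atleast_2d(uv);d=np.linalg.solve(K,np.c_[uv,np.ones(len(uv))].T).T@R;return -R.T@t,d
def onz(c,uv,z):
    o,d=ray(c,uv);return o+d*((z-o[2])/d[:,2:3])
def tri(c1,u1,c2,u2):
    A=[];b=[]
    for c,u in((c1,u1),(c2,u2)):
        o,d=ray(c,u);d=d[0]/np.linalg.norm(d[0]);P=np.eye(3)-np.outer(d,d);A.append(P);b.append(P@o)
    x,res,*_=np.linalg.lstsq(np.vstack(A),np.hstack(b),rcond=None);return x,np.sqrt(res)
def proj(c,X):
    K,R,t=mats(c);p=(np.atleast_2d(X)@R.T+t)@K.T;return p[:,:2]/p[:,2:]
def blobs(c,x,y,w,h,th,f=8):
    "bright blobs in a window, upsampled; returns contours in image pixels"
    g=c["image"].mean(2)[y:y+h,x:x+w].astype(np.float32)
    G=cv2.resize(g,None,fx=f,fy=f,interpolation=cv2.INTER_CUBIC)
    cs,hi=cv2.findContours((G>th).astype(np.uint8),cv2.RETR_CCOMP,cv2.CHAIN_APPROX_NONE)
    return [((k[:,0]+.5)/f-.5+[x,y],hh[3]) for k,hh in zip(cs,hi[0]) if cv2.contourArea(k)>f*f*5]
E
python3 - <<'E'
from station import r
from h import *
import pickle
T=avg(r,"top");S=avg(r,"scene");pickle.dump((T,S),open("ts.pkl","wb"))
print("cams",ray(T,[0,0])[0].round(3),ray(S,[0,0])[0].round(3))
def show(c,n,*a):
    for k,p in blobs(c,*a):
        e=cv2.fitEllipse(k.astype(np.float32));print(n,p,len(k),np.round(e[0],2),np.round(e[1],1),round(e[2]))
for th in(180,205):show(T,"T%d"%th,148,215,100,50,th)
for th in(120,140):show(S,"S%d"%th,355,145,75,40,th)
show(T,"Tsp",395,215,40,40,215);show(S,"Ssp",215,172,35,30,150)
np.set_printoptions(linewidth=220)
print(T["image"].mean(2)[226:246,404:426].astype(int));print(S["image"].mean(2)[180:200,222:242].astype(int))
print(T["image"].mean(2)[232:254,187:212].astype(int))
E
```

```text
cams [ 0.445 -0.032  1.19 ] [ 1.407 -0.293  1.452]
T180 -1 171 [207.08 237.7 ] [ 3.5 10.5] 149
T180 -1 387 [196.03 241.57] [16.3 17.4] 21
T180 1 165 [196.08 242.05] [6. 8.] 89
T180 -1 345 [227.59 238.36] [14.9 15.4] 50
T180 3 171 [227.72 238.36] [7.3 7.8] 47
T180 -1 344 [163.33 235.23] [14.7 15.5] 51
T180 5 172 [163.44 235.21] [7.4 8. ] 55
T205 -1 153 [207.09 237.69] [2.9 9.3] 149
T205 -1 367 [196.08 241.55] [15.8 16.6] 30
T205 1 175 [196.1  242.06] [6.5 8.5] 89
T205 -1 332 [227.64 238.4 ] [14.4 14.8] 51
T205 3 183 [227.74 238.39] [7.9 8.3] 49
T205 -1 336 [163.35 235.26] [14.2 14.9] 52
T205 5 185 [163.45 235.23] [7.9 8.5] 58
S120 -1 241 [423.67 179.5 ] [ 3.7 16.9] 70
S120 -1 122 [387.3  169.22] [2.5 7.8] 116
S120 -1 111 [396.61 167.13] [2.7 6.8] 27
S120 -1 248 [370.94 166.27] [ 9.9 11.9] 102
S120 4 102 [370.94 166.25] [3.8 5.1] 101
S120 -1 266 [392.25 158.41] [10.4 12.9] 103
S120 6 91 [392.15 157.92] [2.9 4.9] 89
S120 -1 247 [417.27 157.26] [ 9.6 11.9] 106
S120 8 102 [417.36 157.21] [3.8 5.2] 100
S120 -1 145 [427.9 146.8] [3.6 7.9] 160
S140 -1 228 [423.84 179.47] [ 2.9 16.9] 71
S140 
[... 5541 characters left out ...]
 242 242 242 242 243 242 242 243 241 228 179 100  99 106 139 168 144  97  99 132]
 [129 128 129 150 208 235 240 242 242 242 242 241 238 223 151 102 107 119 142 162 153 111  81 100 131]
 [128 128 128 131 140 177 222 239 241 236 233 225 199 157 117 122 138 159 170 152 112  81  85 111 132]
 [127 128 128 128 127 127 149 208 227 201 173 153 149 146 152 160 171 160 145 112  82  85 111 130 131]
 [125 127 127 127 128 126 126 136 172 190 161 158 161 162 161 157 145 114  84  79  87 111 130 129 130]
 [127 127 128 128 128 127 128 128 129 129 123 112 113 114 110  95  82  78  86 100 111 130 131 130 131]
 [126 128 128 128 128 129 129 128 128 129 128 120  99  99 100  99 100  98 111 130 130 130 130 130 130]]
```

```bash
python3 - <<'E'
from h import *
import pickle
T,S=pickle.load(open("ts.pkl","rb"))
np.set_printoptions(precision=4,suppress=True,linewidth=160)
for n,u,v in(("c_left",[163.33,235.23],[417.27,157.27]),("knob",[196.05,241.56],[392.24,158.40]),("c_right",[227.6,238.37],[370.94,166.27]),("shoulder",[414.72,234.87],[231.79,189.04])):
    print(n,*tri(T,u,S,v))
X=tri(T,[414.72,234.87],S,[231.79,189.04])[0]
print("shoulder scene@.112",onz(S,[231.79,189.04],.112),"top",onz(T,[414.72,234.87],.112))
# knob hole flat
for th in(160,180,205):
  k=[b for b,p in blobs(T,187,232,13+8,22,th) if p>=0][0]
  P=onz(T,k,.05)[:,:2].astype(np.float32)
  m=cv2.moments(P.reshape(-1,1,2));
  (c,sz,a)=cv2.minAreaRect(P)
  M=P-P.mean(0)
  an=.5*np.degrees(np.arctan2(2*m['mu11'],m['mu20']-m['mu02']))
  top=P[(P[:,0]>P[:,0].max()-.0025)]; vx=cv2.fitLine(top,cv2.DIST_HUBER,0,.01,.01).ravel()
  print("hole",m['m10']/m['m00'],m['m01']/m['m00'],"long axis",an,"rect",sz,a,"flat line dir",np.degrees(np.arctan2(vx[1],vx[0])),P[:,0].max())
# same in the scene view
k=[b for b,p in blobs(S,382,150,20,16,130) if p>=0]
for kk in k:
  P=onz(S,kk,.05)[:,:2].astype(np.float32);m=cv2.moments(P.reshape(-1,1,2));print("S hole",m['m10']/m['m00'],m['m01']/m['m00'],.5*np.degrees(np.arctan2(2*m['mu11'],m['mu20']-m['mu02'])))
# spindle flat edges: subpixel row of edge per column in scene
g=S["image"].mean(2)
def cross(col,r0,r1,lev):
    x=np.linspace(r0,r1,200);v=np.interp(x,np.arange(400),g[:,col]);i=np.where(np.diff(np.sign(v-lev)))[0];return x[i[0]]
for nm,r0,r1,z in(("top",185,187,.112+.0245),("bot",188,192,.112)):
    cols=np.arange(230,234) ;rows=[cross(c,r0,r1,130) for c in cols]
    P=onz(S,np.c_[cols,rows],z);d=P[-1]-P[0];print(nm,np.round(rows,2),P.mean(0),"chord dir",np.degrees(np.arctan2(d[1],d[0])))
print("proj seat, axis top in T",proj(T,[X,X+[0,0,.026]]),"S",proj(S,[X,X+[0,0,.026]]))
E
```

```text
c_left [0.5085 0.3543 0.0445] [0.0009]
knob [0.4918 0.2674 0.0487] [0.001]
c_right [0.5004 0.1865 0.0446] [0.0008]
shoulder [ 0.5065 -0.2926  0.113 ] [0.0007]
shoulder scene@.112 [[ 0.5055 -0.2931  0.112 ]] top [[ 0.5067 -0.2923  0.112 ]]
hole 0.49063834637304227 0.2675620831858349 long axis 88.95107275980598 rect (0.019486352801322937, 0.01392846554517746) 88.15221405029297 flat line dir 89.58666 0.4971008
hole 0.490665335946615 0.26755440587972645 long axis 88.90050849141878 rect (0.02020074613392353, 0.015179104171693325) 88.27246856689453 flat line dir 88.87063 0.49775034
hole 0.49064975739394723 0.2675061811036412 long axis 88.51486667585071 rect (0.016251614317297935, 0.021197112277150154) 0.0697372630238533 flat line dir 89.05972 0.49808854
S hole 0.4906723522103063 0.2665607284516567 81.48636069233021
top [185.64 185.69 185.7  185.59] [ 0.5093 -0.2914  0.1365] chord dir 75.16358595367247
bot [190.09 190.13 190.11 190.09] [ 0.5093 -0.2947  0.112 ] chord dir 74.01788733939256
proj seat, axis top in T [[414.9263 234.9325]
 [417.4587 234.3308]] S [[231.9557 189.064 ]
 [230.8573 184.5664]]
```

```bash
cat >> h.py <<'E'
from scipy.spatial.transform import Rotation as Rt
def plan(o,target,yaw,n):
    "n equal rows to target (TCP, m) and yaw (deg), tool vertical; prints shifts mm / turns rad, in tool axes"
    p=np.array(o["eef_pos"]);A=Rt.from_euler("xyz",o["tcp_rot"]);B=Rt.from_euler("xyz",[np.pi,0,np.radians(yaw)])
    w=(A.inv()*B).as_rotvec()/n;d=(np.array(target)-p)/n
    for i in range(n):
        print(np.round(A.inv().apply(d)*1000,1),np.round(w,3));A=A*Rt.from_rotvec(w)
E
python3 - <<'E'
from station import r
from h import *
import pickle
T,S=pickle.load(open("ts.pkl","rb"))
print("tote",onz(T,[[295,234.3],[265,187.5],[324.5,187.5],[325,281],[266,281]],.075).round(3))
print("bottle",onz(T,[[147,151]],.17).round(3),"tray corners",onz(T,[[144,203],[249,195],[252,273],[146,281]],.028).round(3))
plan(r.observe(),[.5085,.3543,.12],90,8)
E
```

```text
tote [[ 0.51   0.009  0.075]
 [ 0.632  0.088  0.075]
 [ 0.632 -0.067  0.075]
 [ 0.391 -0.068  0.075]
 [ 0.391  0.081  0.075]]
bottle [[0.703 0.361 0.17 ]] tray corners [[0.596 0.416 0.028]
 [0.619 0.136 0.028]
 [0.41  0.123 0.028]
 [0.39  0.4   0.028]]
[-51.9 -23.7  14.8] [0.    0.    0.168]
[-55.1 -14.7  14.8] [0.    0.    0.168]
[-56.8  -5.3  14.8] [0.    0.    0.168]
[-56.9   4.2  14.8] [0.    0.    0.168]
[-55.4  13.7  14.8] [0.    0.    0.168]
[-52.3  22.7  14.8] [0.    0.    0.168]
[-47.8  31.1  14.8] [0.    0.    0.168]
[-41.9  38.7  14.8] [0.    0.    0.168]
```

Call:
drive_tool(motion=[[-51.9,-23.7,9,0,0,0.168,70],[-55.1,-14.7,9,0,0,0.168,70],[-56.8,-5.3,9,0,0,0.168,70],[-56.9,4.2,9,0,0,0.168,70],[-55.4,13.7,14.8,0,0,0.168,70],[-52.3,22.7,14.8,0,0,0.168,70],[-47.8,31.1,20,0,0,0.168,70],[-41.9,38.7,33,0,0,0.168,70],[0,0,0,0,0,0,70],[0,0,0,0,0,0,70]], newtons=30)

```text
clock: 1.95
eef_pos: [0.5055, 0.3564, 0.1219]
tcp_rot: [-3.141, -0.001, 1.57]
force: [-1.1, -0.4, -0.7]
gripper_width: 0.0702
grasp_force: 0.0
```

Call:
drive_tool(motion=[[-1,1.5,40,0,0,0,70],[-1,1.5,40,0,0,0,70],[0,0,22,0,0,0,70],[0,0,7,0,0,0,70],[0,0,0,0,0,0,60],[0,0,0,0,0,0,30],[0,0,0,0,0,0,30],[0,0,0,0,0,0,30],[0,0,0,0,0,0,30],[0,0,0,0,0,0,30]], newtons=30)

```text
clock: 3.2
eef_pos: [0.5094, 0.354, 0.0137]
tcp_rot: [3.141, -0.001, 1.569]
force: [-1.3, -0.9, 5.2]
gripper_width: 0.0388
grasp_force: 30.0
```

Call:
drive_tool(motion=[[0,0,-30,0,0,0,30],[0,0,-50,0,0,0,30],[-40,0,-30,0,0,0,30],[-55,0,0,0,0,0,30],[-55,0,0,0,0,0,30],[-55,0,0,0,0,0,30],[-55,0,0,0,0,0,30],[-55,0,0,0,0,0,30],[-45,0,0,0,0,0,30],[-25,0,0,0,0,0,30],[0,0,0,0,0,0,30],[0,0,0,0,0,0,30]])

```text
clock: 4.7
eef_pos: [0.5083, -0.0302, 0.1228]
tcp_rot: [-3.142, -0.001, 1.57]
force: [0.5, 0.5, -0.4]
gripper_width: 0.0388
grasp_force: 30.0
```

Call:
drive_tool(motion=[[0,0,45,0,0,0,30],[0,0,40,0,0,0,30],[0,0,15,0,0,0,30],[0,0,6,0,0,0,30],[0,0,0,0,0,0,30],[0,0,0,0,0,0,64],[0,0,0,0,0,0,64],[0,0,0,0,0,0,64],[0,0,-20,0,0,0,64],[0,0,-45,0,0,0,64],[20,0,-45,0,0,0,64],[50,0,0,0,0,0,64]])

```text
clock: 6.2
eef_pos: [0.5111, 0.0371, 0.1304]
tcp_rot: [3.134, -0.0, 1.563]
force: [0.6, 0.6, -0.2]
gripper_width: 0.064
grasp_force: 0.0
```

Call:
drive_tool(motion=[[50,-3,0,0,0,0,70],[50,-3,0,0,0,0,70],[35,-2,0,0,0,0,70],[11,0,0,0,0,0,70],[0,0,0,0,0,0,70],[0,0,0,0,0,0,70],[0,0,0,0,0,0,70]])

```text
clock: 7.08
eef_pos: [0.5009, 0.1829, 0.1269]
tcp_rot: [3.142, 0.001, 1.566]
force: [0.1, 0.2, 0.2]
gripper_width: 0.0702
grasp_force: 0.0
```

```bash
python3 - <<'E'
from station import r
import cv2,numpy as np
c=r.read_camera("scene")["image"][:,:,::-1];cv2.imwrite("pics/s2.png",cv2.resize(c[120:230,190:450],None,fx=3,fy=3,interpolation=2))
E
```

```text
(no output)
```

View pics/s2.png

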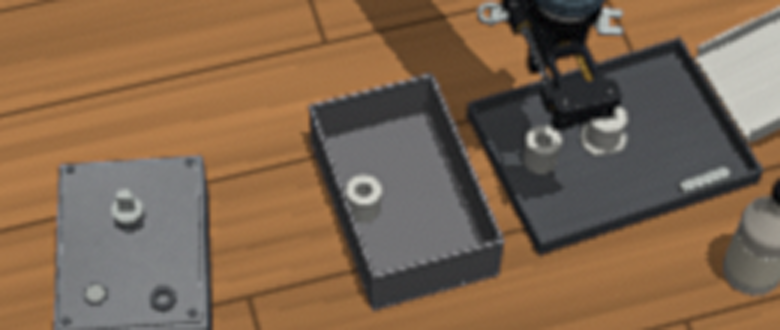

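The first collar stands upright in the tote at crop (364,192). The second collar (541,147) and the knob (605,132) haven't been touched.

Call:
drive_tool(motion=[[2,0,40,0,0,0,70],[1.6,0,40,0,0,0,70],[0,0,26,0,0,0,70],[0,0,8,0,0,0,70],[0,0,0,0,0,0,50],[0,0,0,0,0,0,30],[0,0,0,0,0,0,30],[0,0,0,0,0,0,30],[0,0,0,0,0,0,30],[0,0,0,0,0,0,30]])

```text
clock: 8.38
eef_pos: [0.5012, 0.1885, 0.0137]
tcp_rot: [3.141, -0.001, 1.569]
force: [-1.5, 0.0, 5.6]
gripper_width: 0.0392
grasp_force: 30.0
```

Call:
drive_tool(motion=[[0,0,-30,0,0,0,30],[0,0,-50,0,0,0,30],[-20,3,-30,0,0,0,30],[-55,4,0,0,0,0,30],[-45,0,0,0,0,0,30],[-22,0,0,0,0,0,30],[0,0,0,0,0,0,30],[0,0,0,0,0,0,30]])

```text
clock: 9.38
eef_pos: [0.5074, 0.0476, 0.1228]
tcp_rot: [3.142, -0.001, 1.57]
force: [-0.4, -0.0, -0.6]
gripper_width: 0.0392
grasp_force: 30.0
```

Call:
drive_tool(motion=[[0,0,45,0,0,0,30],[0,0,40,0,0,0,30],[0,0,15,0,0,0,30],[0,0,6,0,0,0,30],[0,0,0,0,0,0,30],[0,0,0,0,0,0,64],[0,0,0,0,0,0,64],[0,0,0,0,0,0,64],[0,0,-20,0,0,0,64],[0,0,-45,0,0,0,64],[0,0,-45,0,0,0,64],[0,0,0,0,0,0,64]])

```text
clock: 10.88
eef_pos: [0.5098, 0.0465, 0.1298]
tcp_rot: [3.135, -0.002, 1.569]
force: [0.5, -0.2, 0.1]
gripper_width: 0.0641
grasp_force: 0.0
```

Call:
drive_tool(motion=[[35,-3,0,0,0,0,70],[50,-5,0,0,0,0,70],[50,-5,0,0,0,0,70],[45,-3,0,0,0,0,70],[30,0,0,0,0,0,70],[11,0,0,0,0,0,70],[0,0,0,0,0,0,70],[0,0,0,0,0,0,70],[0,0,0,0,0,0,70]])

```text
clock: 12.0
eef_pos: [0.4922, 0.2657, 0.1269]
tcp_rot: [3.142, 0.0, 1.567]
force: [0.0, -0.1, 0.0]
gripper_width: 0.0699
grasp_force: 0.0
```

Call:
drive_tool(motion=[[1.5,0,40,0,0,0,70],[0,0,40,0,0,0,70],[0,0,23,0,0,0,70],[0,0,8,0,0,0,70],[0,0,0,0,0,0,60],[0,0,0,0,0,0,50],[0,0,0,0,0,0,46],[0,0,0,0,0,0,35],[0,0,0,0,0,0,35],[0,0,0,0,0,0,35]], newtons=45)

```text
clock: 13.25
eef_pos: [0.4923, 0.269, 0.0165]
tcp_rot: [3.141, -0.001, 1.569]
force: [-0.9, 0.6, 6.1]
gripper_width: 0.0406
grasp_force: 45.0
```

Call:
drive_tool(motion=[[0,0,-30,0,0,0,35],[0,0,-45,0,0,0,35],[0,0,-45,0,0,0,35],[-30,0,-45,0,0,0,35],[-55,2,0,0,0,0,35],[-55,2,0,0,0,0,35],[-55,2,0,0,0,0,35],[-55,2,0,0,0,0,35],[-55,2,0,0,0,0,35],[-55,2,0,0,0,0,35],[-55,2,0,0,0,0,35],[-55,0,0,0,0,0,35]])

```text
clock: 14.75
eef_pos: [0.5047, -0.2028, 0.1807]
tcp_rot: [-3.142, -0.0, 1.569]
force: [0.4, 0.5, -1.3]
gripper_width: 0.0407
grasp_force: 45.0
```

Call:
drive_tool(motion=[[-45,0,0,0,0,0,35],[-30,0,0,0,0,0,35],[-14,0,0,0,0,0.125,35],[0,0,0,0,0,0.125,35],[0,0,0,0,0,0,35],[0,0,0,0,0,0,35],[0,0,0,0,0,0,35]])

```text
clock: 15.62
eef_pos: [0.5047, -0.29, 0.1808]
tcp_rot: [-3.142, -0.0, 1.321]
force: [0.2, -0.2, -1.8]
gripper_width: 0.0406
grasp_force: 45.0
```

```bash
python3 - <<'E'
from station import r
from h import *
import pickle
T=avg(r,"top",4);S=avg(r,"scene",4);pickle.dump((T,S),open("ts2.pkl","wb"))
f=lambda c,x,y,w,h:cv2.resize(c["image"].astype(np.uint8)[y:y+h,x:x+w,::-1],(390,390),interpolation=2)
cv2.imwrite("pics/k1.png",np.hstack([f(T,385,205,60,60),f(S,205,145,60,60)]))
o=r.observe();print(o["eef_pos"],np.degrees(o["tcp_rot"]),o["qpos"],o["force"])
E
```

```text
[ 0.50473195 -0.29030389  0.18084447] [1.79997964e+02 1.22116587e-03 7.55734142e+01] [ 0.03477074  0.54386576  0.55991011  1.79869321 -0.35801843  0.90146436
  0.50339734] [-0.90432159 -0.92051959 -0.95725851]
```

View pics/k1.png

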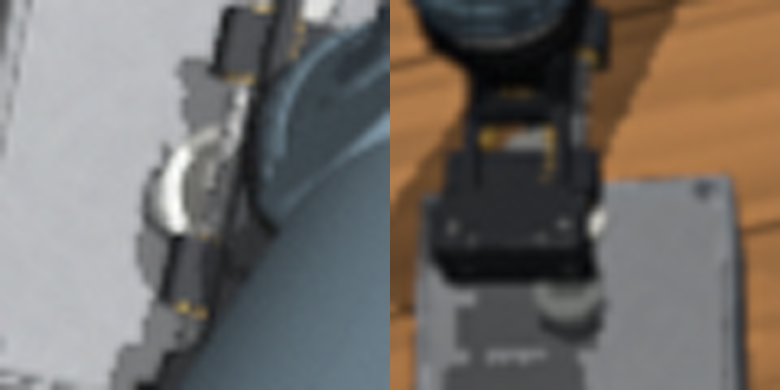

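The picture shows the knob in the grip above the spindle, at left crop (190,190). In the scene view the near finger hides most of it. I'll use the measured offset and then go by feel.

Call:
drive_tool(motion=[[0,1,10,0,0,0,35],[0,1.3,10,0,0,0,35],[0,0,6,0,0,0,35],[0,0,4,0,0,0,35],[0,0,3,0,0,0,35],[0,0,2,0,0,0,35],[0,0,2,0,0,0,35],[0,0,0,0,0,0,35],[0,0,0,0,0,0,35]], newtons=50)

```text
clock: 17.15
eef_pos: [0.5071, -0.2909, 0.1439]
tcp_rot: [3.141, 0.0, 1.319]
force: [-0.0, -0.0, -1.7]
gripper_width: 0.0403
grasp_force: 50.0
```

Call:
drive_tool(motion=[[0,0,3,0,0,0,35],[0,0,3,0,0,0,35],[0,0,3,0,0,0,35],[0,0,3,0,0,0,35],[0,0,3,0,0,0,35],[0,0,0,0,0,0,35],[0,0,0,0,0,0,35]])

```text
clock: 18.02
eef_pos: [0.507, -0.2909, 0.1289]
tcp_rot: [3.141, 0.0, 1.319]
force: [-0.0, 0.0, -1.0]
gripper_width: 0.0405
grasp_force: 50.0
```

Call:
drive_tool(motion=[[0,0,2,0,0,0,35],[0,0,2,0,0,0,35],[0,0,1,0,0,0,35],[0,0,0,0,0,0,35],[0,0,0,0,0,0,35]], newtons=60)

```text
clock: 18.65
eef_pos: [0.507, -0.2909, 0.1241]
tcp_rot: [3.141, -0.0, 1.319]
force: [-1.9, 1.5, 3.9]
gripper_width: 0.0409
grasp_force: 60.0
```

Call:
drive_tool(motion=[[0,0,2,0,0,0,35],[0,0,2,0,0,0,35],[0,0,2,0,0,0,35],[0,0,1,0,0,0,35],[0,0,0,0,0,0,35],[0,0,0,0,0,0,35]])

```text
clock: 19.4
eef_pos: [0.507, -0.2909, 0.1172]
tcp_rot: [3.141, -0.0, 1.319]
force: [-2.8, 1.6, 7.8]
gripper_width: 0.0403
grasp_force: 60.0
```

Call:
drive_tool(motion=[[0,0,1,0,0,0,35],[0,0,0.7,0,0,0,35],[0,0,0,0,0,0,35],[0,0,0,0,0,0,35]])

```text
clock: 19.9
eef_pos: [0.507, -0.2909, 0.1156]
tcp_rot: [3.141, -0.0, 1.319]
force: [-3.3, 2.8, 9.8]
gripper_width: 0.0401
grasp_force: 60.0
```

```bash
python3 - <<'E'
from station import r
from h import *
import pickle
T=avg(r,"top",4);S=avg(r,"scene",4)
f=lambda c,x,y,w,h:cv2.resize(c["image"].astype(np.uint8)[y:y+h,x:x+w,::-1],(390,390),interpolation=2)
cv2.imwrite("pics/k2.png",np.hstack([f(T,385,205,60,60),f(S,205,155,60,60)]))
cv2.imwrite("pics/s3.png",S["image"].astype(np.uint8)[:,:,::-1])
o=r.observe();print(o["eef_pos"],o["force"],o["torque"],o["clock"])
E
```

```text
[ 0.50705545 -0.29093764  0.11566215] [-2.67500457  1.49394184  9.14520131] [ 0.3798814  0.6771674 -0.0255086] 20.3
```

View pics/k2.png

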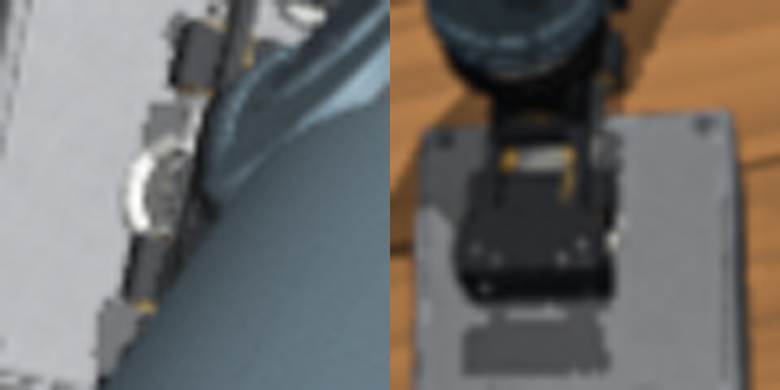

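View pics/s3.png

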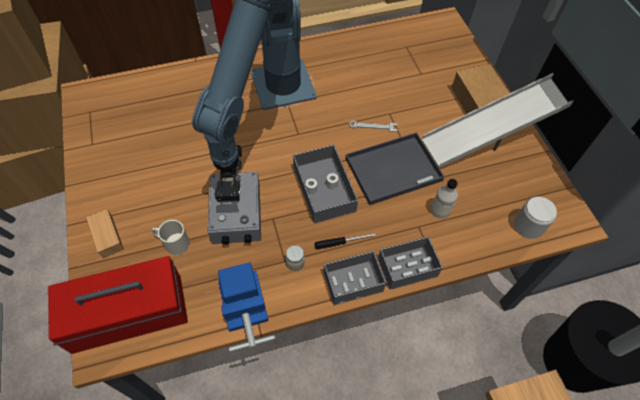

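Call:
drive_tool(motion=[[0,-0.3,0,0,0,0,35],[0,-0.3,0.2,0,0,0,35],[0,0,0,0,0,0,35],[0,0,0,0,0,0,35],[0,0,0,0,0,0,35]])

```text
clock: 20.92
eef_pos: [0.507, -0.2909, 0.1156]
tcp_rot: [3.14, -0.0, 1.319]
force: [-1.6, 2.4, 8.8]
gripper_width: 0.0405
grasp_force: 60.0
```

Call:
drive_tool(motion=[[0,0,0.5,0,0,0,35],[0,0,0.4,0,0,0,35],[0,0,0,0,0,0,35],[0,0,0,0,0,0,35],[0,0,0,0,0,0,35]])

```text
clock: 21.55
eef_pos: [0.507, -0.2909, 0.1148]
tcp_rot: [3.14, -0.0, 1.319]
force: [-1.2, 1.7, 11.1]
gripper_width: 0.0403
grasp_force: 60.0
```

```bash
python3 -c "
from station import r
o=r.observe();print(o['force'],o['eef_pos']);print(r.job_done())"
```

```text
[-1.19401743  1.72763176 11.08050148] [ 0.50700125 -0.29091936  0.11479807]
the job is handed in; nothing more can be done
None
```

I handed the job in at about 21.6 s: both collars are in the tote, and the knob is on the spindle and still held, pressed in roughly 9–10 mm (estimated from tool height and force); the bottle, jar and mug were still standing in the last picture, taken just before the final push.

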